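Seat the sample tray in the scanner hood

ROBOT

A 6-joint arm with a two-finger parallel gripper is mounted at the origin on a cart in front of the work surface, level with it; the furniture and walls round the work are solid. World frame = base frame: x ahead of the robot, y to its left, z up, the work surface at z = 0. Lengths are in m, angles in rad, forces in N, time in s.
With the tool pointing down it reaches from about 0.35 to 0.85 m from the base axis. Payload 8.1 kg.
Tool frame: the origin (TCP) lies midway between the tips of the shut fingers; the grasp point (between the pads) lies r.grasp_offset behind it (r.grasp_offset is the distance from the TCP to the grasp point, in m); z points along the fingers, y is the direction in which the jaws open and shut (so a half turn about z gives the same grasp; the last joint's range is limited). The gripper opens to 93 mm and grips with 3 to 60 N. Pads are 15 mm wide; open, the fingers measure 128 mm over their backs; the gripper's body (75 mm by 188 mm) begins 65 mm behind the grasp point.
Start: joints at [1.255, 0.13, 1.488, -0, 1.523, -0.085], TCP at [0.137, 0.584, 0.219] pointing down, gripper open.
Joint ranges: [-2.96, 2.96], [-0.89, 2.26], [0.02, 2.5], [-1.34, 4.48], [0, 2.73], [-2.66, 2.66]. Speed limits (rad/s): [2.39, 2.39, 2.79, 3.14, 3.14, 3.14].

INTERFACE

Orientations are given as a rotation vector (axis times angle).
In Python, from rig import r, imaging, job gives the robot as it stands.
- The arm moves only by the shell command python3 -m pendant 'ROWS' [FORCE]. ROWS is JSON, a list of rows, each an object with "delta_pos": the shift along the tool's x, y, z in m, a list of three; "angular": the turn, a rotation vector about the tool's x, y, z in rad, a list of three; "grip": the finger opening in m, from 0 to 0.093. In form: [{"delta_pos": [dx, dy, dz], "angular": [wx, wy, wz], "grip": grip}, ...]. A call has 1 to 20 rows; each row is the pose to reach, as a shift and turn from the pose commanded when the call began, along the tool's axes at that moment; what a row does not reach only later rows make up. A row lasts 1/12 s, in which the tool goes at most 41.7 mm and 7.16 degrees, less where a joint would pass 70% of its speed; a pose out of reach is approached as far as the arm can. A call with a gripper value outside its range is refused whole. The fingers move at their own pace and stop on an object; FORCE is the grip in N (left out, the last holds). Time passes only in rows, so rows that repeat a pose let the fingers close. It gives the time, the measured TCP pose, the force and the opening at its end, in the units of the state.
- r.observe(): the state, without advancing time (a new reading comes with each control period).
- imaging.grab_frame(name): name is "side" or "top"; returns a dict with "img" (480x640x3 uint8, blue, green, red), "fx", "fy", "cx", "cy" (pixels), "R" (3x3) and "t" (3): a world point X has camera coordinates R X + t. Camera axes: x right, y down, z forward; pixel columns grow to the right and rows downward; lengths in m; the calibration is good to about 2 mm. A picture is of the moment at which its call begins. There is no depth.
- job.job_done(): hands the job in, once; it reports no verdict.
Trained networks look in the newest picture that a camera, given by its name, has taken for a name from the list of things; names that differ only in an ending like _2 or _b are one class to them, and where a whole thing is asked for, a point or a joint stands for the part that bears it (a point fixed in the world has none). Each returns a list of dicts, best first, with "conf" (0 to 1); they miss things now and then, are a little off and sometimes report something else, mostly with a low value. They report only what shows in the picture. A call takes as long as a camera call.
- imaging.masks_of(camera, query): "region" (480x640 bool, what is visible of it) and "point" ([column, row] in pixels, amid what is visible of it).
- imaging.spot_point(camera, query): "point" ([column, row] in pixels: a listed point, or the origin of a listed thing).
The state is a dict: "time_s": time; "qpos": joint angles; "qd": joint speeds; "joint_efforts": joint torques, N m; "tool_pos": TCP position; "ee_rot": TCP orientation; "force": force on the tool from outside, world axes, zero at the start; "moment": the same for the moment, N m; "width": opening from 0.0 (shut) to 1.0 (fully open).
Only numpy, scipy, OpenCV 4.12 (cv2) and the standard library are available. Lean on these libraries where they do the work, as an engineer would, in place of code of your own. Each camera call takes 0.05 s, during which the arm holds its last target.

TASK

Slide the grey sample tray, with the flange lying in it, into the open front of the low white scanner hood, letting the guide rails inside line it up, and push it gently home against the stop hidden inside so that the seat switch is pressed and stays pressed after you let go. Never force the tray: keep its contact with the hood well under 25 N. The flange stays flat in the tray, and the V-block, the ring gauge and the objective can are left alone.

Things in the scene. Friction and masses are not known exactly. Their poses are not given: they have to be found in the camera images.
- tray: grey open sample tray, 130 long (own x) x 100 wide (own y) x 24 mm high, 0.35 kg or so, standing loose on the desk; walls 3 mm, leading corners rounded at 6 mm. Origin: centre of its underside; own +x is the end that goes into the hood first, own z is up. A bail handle stands out at the -x end.
- tray_handle (a point): point on the handle, 115 mm from the tray's origin along its -x, 30 mm above the desk, axes as the tray's. Upright blue bar 10 mm thick along the tray's x, 60 mm wide along its y, 6 to 42 mm above the desk, on two steel arms (6 mm wide, 27 mm either side of the middle, 8 to 18 mm above the desk). 45 mm are free between bar and tray wall, 48 mm between the arms.
- hood: low white scanner hood fixed to the desk, 160 deep (own x) x 176 wide (own y) x 52 mm high, open in front and below: the tray slides in along the desk itself, along the hood's +x. Origin: centre of its footprint on the desk; open front at own x = -80 mm. A rigid end stop at a hidden setting inside halts the tray with the tray's origin anywhere from own x = -39 to -5 mm; the handle stays outside.
- hood_mouth (a point): middle of the hood's open front at desk height (axes as the hood's). Two fixed guide rails inside leave 103 mm between them; their middle stands at a hidden setting, up to 8 mm to either side of the hood's middle. Their ends flare: 6 mm inside the front the opening is 131 mm, narrowing evenly to 103 mm at 36 mm inside, then straight.
- seat_switch (a joint): travel (m) of the seat switch's brass plunger in the middle of the end stop, 12 mm above the desk: 0 = out (12 mm proud), 0.012 = tray against the stop, home from 0.009. Its spring gives 0.15 to 0.4 N, less than the tray's friction on the desk. A red pointer on the hood's roof moves with it toward a dark mark that moves with the stop, and meets it when home.
- flange: brass-coloured turned flange, 40 mm across, 16 mm high, loose, lying flat in the tray compartment next to the handle, which runs from own x = -62 to +10 mm of the tray on a 3 mm thick floor. Origin: centre of its underside.
- v_block: grey steel V-block, 45 x 40 x 36 mm, loose on the desk, to be left alone. Origin: centre of its underside.
- ring_gauge: steel ring gauge, 46 mm across, 16 mm high, loose on the desk, to be left alone. Origin: centre of its underside.
- objective_can: light grey lidded can for a microscope objective, 47 mm across, 52 mm high, loose on the desk, to be left alone. Origin: centre of its underside.

How it is judged:
On the way:
1. the tray has entered between the guide rails (25 mm or more past the hood's front, square within 0.06 rad) with the seat switch not yet touched (x of tray in the frame of hood above -0.12 m and y of tray in the frame of hood between -0.015 and 0.015 m and angle between the x axis of tray and the x axis of hood, either way round below 0.06 rad and value of joint seat_switch below 0.003 m), for 0.2 s.
At the end, for the whole second after the job is handed in: the tray stands still on the desk inside the hood, square between the rails (within 0.05 rad and 13 mm of the hood's middle), home within 3 mm of the end stop (seat switch at 9 mm or more, tray origin at own x = -45 to -1 mm of the hood), with the flange flat in its compartment (value of joint seat_switch above 0.009 m and x of tray in the frame of hood between -0.045 and -0.001 m and y of tray in the frame of hood between -0.013 and 0.013 m and angle between the x axis of tray and the x axis of hood, either way round below 0.05 rad and height (world z) of tray below 0.004 m and linear speed of tray below 0.01 m/s and x of flange in the frame of tray between -0.065 and 0.012 m and y of flange in the frame of tray between -0.05 and 0.05 m and z of flange in the frame of tray below 0.008 m and angle between flange's own z axis and vertical below 0.2 rad); the robot touches nothing.
It fails at once if the tray is pressed against the hood, its rails or its stop with more than 25 N (contact force between tray and hood above 25 N).
It fails at once if the V-block, ring gauge or objective can is moved by more than 20 mm (distance of any of v_block, ring_gauge, objective_can from where it was at the start of the episode above 0.02 m).
It also fails if it takes over 58 s, if anything falls off the work surface, if the arm or the gripper's body presses on something with over 40 N, if the wrist force passes 120 N, or if a joint passes its speed limit or range.

## Working session

There is one attempt and no reset: what is moved stays moved. The work goes in short steps, Python scripts to look and compute and a shell command to move; the robot and the scene stay as the last step left them, time stands still between calls to the robot, and variables do not carry over. Pictures are saved under pics/ and viewed, and the job is handed in when it is done.

```bash
ls; mkdir -p pics; cat > h.py <<'E'
from rig import r, imaging, job
import numpy as np, cv2
from scipy.spatial.transform import Rotation as Rn
def ray(f,p,z):
    d=np.linalg.inv(np.array(f["R"]))@np.array([(p[0]-f["cx"])/f["fx"],(p[1]-f["cy"])/f["fy"],1.])
    c=-np.array(f["R"]).T@np.array(f["t"])
    return c+d*(z-c[2])/d[2]
def proj(f,X):
    q=np.array(f["R"])@np.array(X)+np.array(f["t"]); return [f["fx"]*q[0]/q[2]+f["cx"],f["fy"]*q[1]/q[2]+f["cy"]]
E
python3 - <<'E'
from h import *
s=r.observe();print({k:np.round(v,3) for k,v in s.items()},r.grasp_offset)
print(Rn.from_rotvec(s["ee_rot"]).as_matrix().round(3))
for c in("side","top"):
    f=imaging.grab_frame(c);cv2.imwrite(f"pics/{c}0.png",f["img"]); print(c,-np.array(f["R"]).T@f["t"])
    for q,z in(("tray",0),("tray_handle",.03),("hood",0),("hood_mouth",0),("flange",.003),("v_block",0),("ring_gauge",0),("objective_can",0)):
        for d in imaging.spot_point(c,q)[:2]: print(c,q,round(d["conf"],2),np.round(d["point"]),ray(f,d["point"],z).round(4))
E
```

```text
pics
{'time_s': np.float64(0.0), 'qpos': array([ 1.255,  0.131,  1.489,  0.   ,  1.523, -0.085]), 'qd': array([-0.001, -0.   , -0.001, -0.002, -0.001, -0.   ]), 'joint_efforts': array([-1.0000e-03, -5.5985e+01, -4.9176e+01,  7.7000e-02,  3.6000e-02,
       -0.0000e+00]), 'tool_pos': array([0.137, 0.584, 0.218]), 'ee_rot': array([-3.62e-01, -3.12e+00,  3.00e-03]), 'force': array([-0.439, -0.285,  0.524]), 'moment': array([0.052, 0.044, 0.031]), 'width': np.float64(0.998)} 0.0188
[[-0.973  0.229 -0.001]
 [ 0.229  0.973 -0.002]
 [ 0.    -0.002 -1.   ]]
side [ 0.11394522 -0.69874467  0.58534141]
side tray 0.88 [364. 317.] [ 0.5141 -0.1984  0.    ]
side tray_handle 0.69 [402. 352.] [ 0.4969 -0.3161  0.03  ]
side tray_handle 0.63 [379. 324.] [ 0.5041 -0.2496  0.03  ]
side hood 0.81 [297. 218.] [0.5729 0.1366 0.    ]
side flange 0.68 [379. 321.] [ 0.5277 -0.2232  0.003 ]
side v_block 0.58 [389. 248.] [ 0.6779 -0.0593  0.    ]
side v_block 0.3 [376. 325.] [ 0.5204 -0.2252  0.    ]
side ring_gauge 0.79 [212. 236.] [0.3843 0.1662 0.    ]
side objective_can 0.88 [235. 260.] [0.3932 0.0645 0.    ]
top [ 0.39980348 -0.05363553  1.06069087]
top tray 0.83 [384. 252.] [ 0.515  -0.1996  0.    ]
top tray_handle 0.7 [447. 262.] [ 0.4947 -0.3123  0.03  ]
top hood 0.9 [218. 221.] [0.5753 0.1197 0.    ]
top flange 0.81 [394. 246.] [ 0.5261 -0.2183  0.003 ]
top v_block 0.73 [311. 174.] [ 0.6684 -0.0587  0.    ]
top ring_gauge 0.7 [186. 317.] [0.3925 0.1749 0.    ]
top objective_can 0.86 [245. 320.] [0.3864 0.065  0.    ]
```

View pics/top0.png

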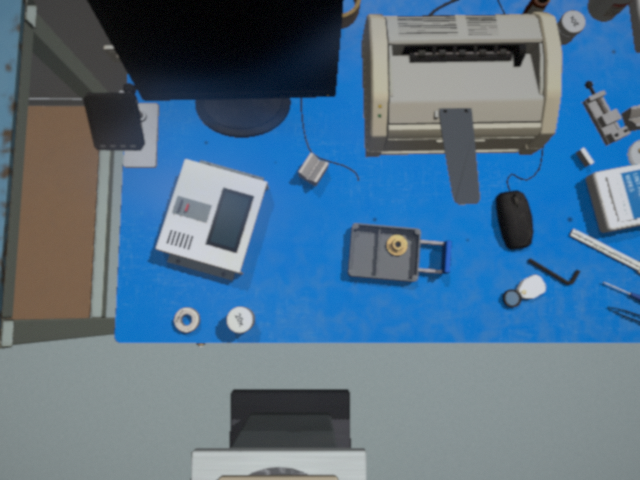

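View pics/side0.png

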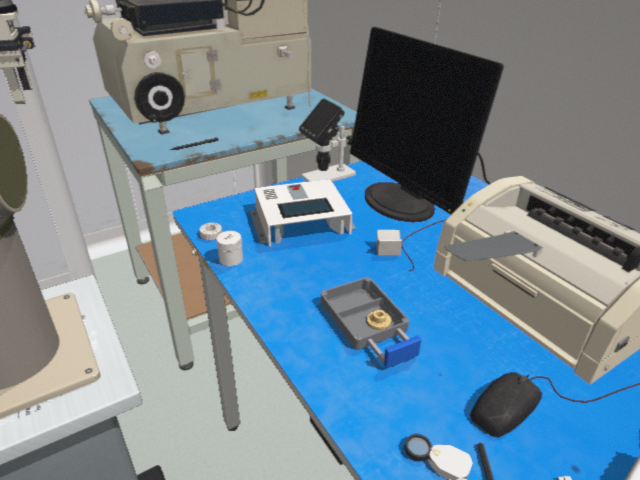

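```bash
python3 - <<'E'
from h import *
f=imaging.grab_frame("top")
for q in("hood","tray","tray_handle"):
    m=imaging.masks_of("top",q)
    for d in m[:1]:
        c,_=cv2.findContours(d["region"].astype(np.uint8),cv2.RETR_EXTERNAL,cv2.CHAIN_APPROX_NONE)
        c=max(c,key=cv2.contourArea); 
        b=cv2.boxPoints(cv2.minAreaRect(c)); print(q,d["conf"],d["region"].sum(),b.tolist())
        z={"hood":.052,"tray":.024,"tray_handle":.042}[q]
        w=np.array([ray(f,p,z)[:2] for p in b]);print(w.round(4).tolist(),np.linalg.norm(np.diff(w,axis=0),axis=1),w.mean(0))
im=f["img"]
a=cv2.resize(im[145:295,145:295],None,fx=4,fy=4,interpolation=cv2.INTER_CUBIC)
cv2.imwrite("pics/z1.png",a)
cv2.imwrite("pics/z2.png",cv2.resize(im[205:305,335:465],None,fx=6,fy=6,interpolation=cv2.INTER_CUBIC))
g=imaging.grab_frame("side")["img"]
cv2.imwrite("pics/z3.png",cv2.resize(g[170:270,240:370],None,fx=6,fy=6,interpolation=cv2.INTER_CUBIC))
E
```

```text
hood 0.6 9308 [[151.80128479003906, 257.19573974609375], [183.54112243652344, 152.21011352539062], [269.64764404296875, 178.2423095703125], [237.90782165527344, 283.2279357910156]]
[[0.4997, 0.2297], [0.6963, 0.1786], [0.6471, 0.0177], [0.4527, 0.0728]] [0.20310063 0.16824455 0.20201082] [0.57393877 0.12468061]
tray 0.7 3920 [[346.6341857910156, 275.7073059082031], [351.3096008300781, 221.9399871826172], [452.8461608886719, 230.76925659179688], [448.1707458496094, 284.53656005859375]]
[[0.4684, -0.1258], [0.5699, -0.1354], [0.5535, -0.3271], [0.4522, -0.315]] [0.10197496 0.19241966 0.10200686] [ 0.51102186 -0.22582181]
tray_handle 0.95 3900 [[346.4098815917969, 275.4918212890625], [351.2787170410156, 221.93446350097656], [452.6229553222656, 231.1475830078125], [447.7541198730469, 284.7049560546875]]
[[0.4676, -0.1241], [0.567, -0.1339], [0.5501, -0.3219], [0.451, -0.3097]] [0.09985609 0.18876149 0.09987723] [ 0.50893713 -0.22241241]
```

View pics/z1.png

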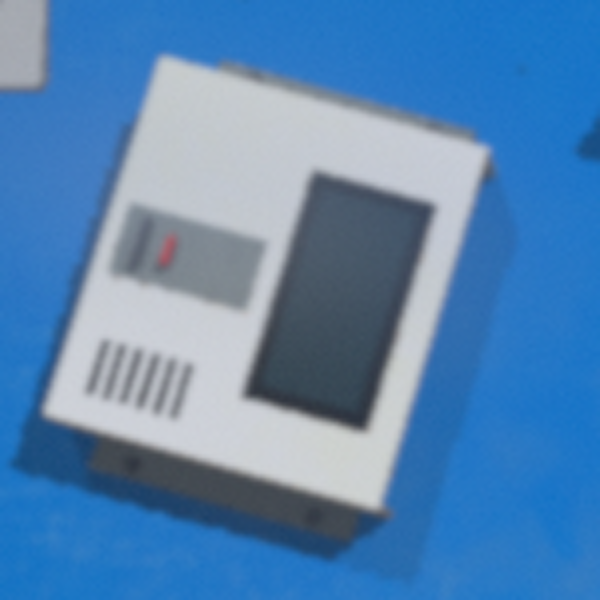

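View pics/z2.png

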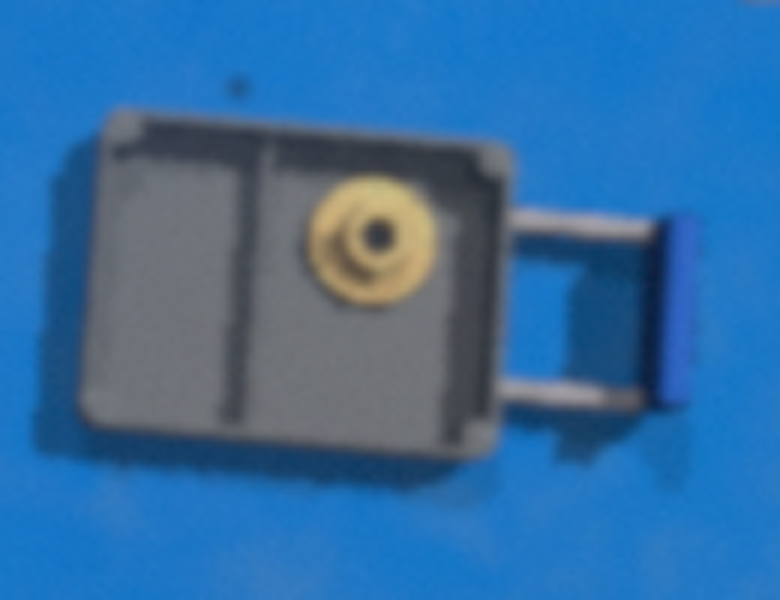

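View pics/z3.png

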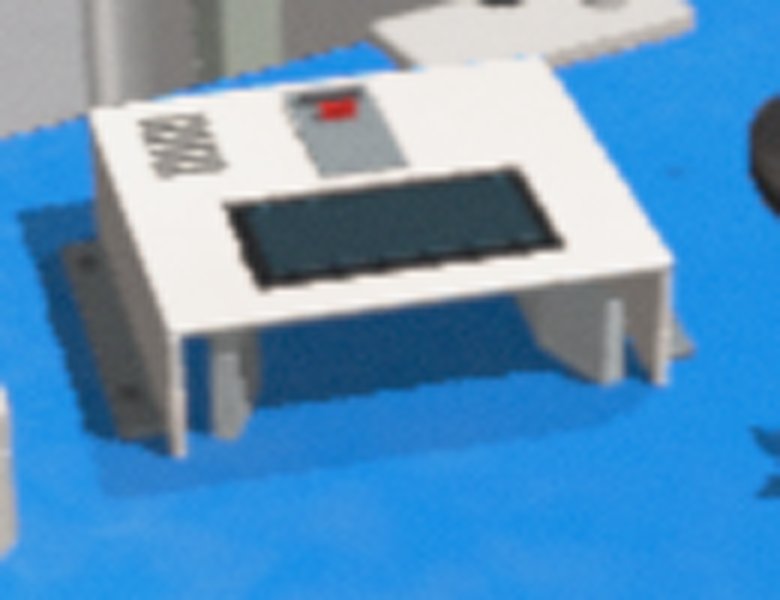

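```bash
python3 - <<'E'
from h import *
from scipy.optimize import least_squares
f=imaging.grab_frame("top");g=imaging.grab_frame("side")
up=lambda p,k,x,y:[(p[0]+.5)/k-.5+x,(p[1]+.5)/k-.5+y]
def fit(F,pix,loc,x0):
    def e(v):
        c,s=np.cos(v[2]),np.sin(v[2])
        return np.concatenate([np.array(proj(F,[v[0]+c*l[0]-s*l[1],v[1]+s*l[0]+c*l[1],l[2]]))-p for l,p in zip(loc,pix)])
    o=least_squares(e,x0); return o.x,e(o.x).reshape(-1,2).round(2)
hl=[(.08,-.088,.052),(-.08,-.088,.052),(-.08,.088,.052),(.08,.088,.052)]
hp=[up(p,4,145,145) for p in[(162,57),(492,148),(386,514),(42,415)]]
H,e=fit(f,hp,hl,[.57,.12,1.3]);print("hood top",H,e.tolist())
hs=[up(p,6,240,170) for p in[(545,57),(672,262),(172,333),(92,110)]]
Hs,e=fit(g,hs,hl,[.57,.12,1.3]);print("hood side",Hs,e.tolist())
tl=[(.065,-.05,.024),(-.065,-.05,.024),(-.065,.05,.024),(.065,.05,.024),(-.115,-.03,.042),(-.115,.03,.042)]
# virtual corners + handle ends mid
tp=[up(p,6,335,205) for p in[(104,108),(517,142),(496,460),(80,424),(684,214),(674,407)]]
T,e=fit(f,tp,tl,[.51,-.2,1.5]);print("tray top",T,e.tolist())
R=lambda a:np.array([[np.cos(a),-np.sin(a)],[np.sin(a),np.cos(a)]])
print("handle",T[:2]+R(T[2])@[-.115,0])
print("tray in hood",R(H[2]).T@(T[:2]-H[:2]),T[2]-H[2])
for n,p,z in(("L rail foot out",(212,438),0),("L in",(240,438),0),("R in",(600,383),0),("R out",(622,380),0),("R intop",(603,300),.042),("wallL",(178,457),0),("wallR",(663,384),0)):
    w=ray(g,up(p,6,240,170),z)[:2]; print(n,(R(Hs[2]).T@(w-Hs[:2])).round(4))
E
```

```text
hood top [0.57774107 0.12203956 1.29633759] [[0.03, -0.34], [0.09, -0.06], [-0.88, -0.2], [0.76, 0.6]]
hood side [0.57704384 0.1233222  1.29007494] [[-0.08, -0.18], [0.7, 0.17], [-0.41, -0.15], [-0.21, -0.06]]
tray top [ 0.51348425 -0.19703272  1.48421243] [[0.04, -0.11], [-0.2, 0.26], [0.03, 0.12], [-0.13, -0.01], [0.18, -0.18], [0.08, -0.08]]
handle [ 0.50353954 -0.31160193]
tray in hood [-0.32454532 -0.02462506] 0.1878748341064873
L rail foot out [-0.069   0.0738]
L in [-0.0714  0.0645]
R in [-0.0698 -0.0655]
R out [-0.0699 -0.0736]
R intop [-0.0813 -0.0616]
wallL [-0.0773  0.0871]
wallR [-0.076  -0.0869]
```

```bash
python3 -m pendant '[{"delta_pos":[-0.31,-0.168,0],"angular":[0,0,-0.07],"grip":0.04},{"delta_pos":[-0.31,-0.168,0],"angular":[0,0,-0.144],"grip":0.04},{"delta_pos":[-0.31,-0.168,0],"angular":[0,0,-0.144],"grip":0.04},{"delta_pos":[-0.31,-0.168,0],"angular":[0,0,-0.144],"grip":0.04},{"delta_pos":[-0.31,-0.168,0],"angular":[0,0,-0.144],"grip":0.04},{"delta_pos":[-0.31,-0.168,0],"angular":[0,0,-0.144],"grip":0.04},{"delta_pos":[-0.31,-0.168,0],"angular":[0,0,-0.144],"grip":0.04},{"delta_pos":[-0.31,-0.168,0],"angular":[0,0,-0.144],"grip":0.04},{"delta_pos":[-0.562,-0.788,0.1],"angular":[0,0,-0.144],"grip":0.04},{"delta_pos":[-0.562,-0.788,0.1],"angular":[0,0,-0.144],"grip":0.04},{"delta_pos":[-0.562,-0.788,0.1],"angular":[0,0,-0.144],"grip":0.04},{"delta_pos":[-0.562,-0.788,0.1],"angular":[0,0,-0.144],"grip":0.04},{"delta_pos":[-0.562,-0.788,0.1],"angular":[0,0,-0.144],"grip":0.04},{"delta_pos":[-0.562,-0.788,0.1],"angular":[0,0,-0.144],"grip":0.04},{"delta_pos":[-0.562,-0.788,0.1],"angular":[0,0,-0.144],"grip":0.04},{"delta_pos":[-0.562,-0.788,0.1],"angular":[0,0,-0.144],"grip":0.04},{"delta_pos":[-0.562,-0.788,0.1],"angular":[0,0,-0.144],"grip":0.04},{"delta_pos":[-0.562,-0.788,0.1],"angular":[0,0,-0.144],"grip":0.04},{"delta_pos":[-0.562,-0.788,0.1],"angular":[0,0,-0.144],"grip":0.04},{"delta_pos":[-0.562,-0.788,0.1],"angular":[0,0,-0.144],"grip":0.04}]'
cat > go.py <<'E'
from h import *
import sys
# target x y z yaw(of tool y)
t=np.array([float(a) for a in sys.argv[1:5]])
s=r.observe();M=Rn.from_rotvec(s["ee_rot"]).as_matrix()
yaw=np.arctan2(M[1,1],M[0,1])
print("t",round(s["time_s"],2),"pos",np.round(s["tool_pos"],4),"yaw",round(yaw,4),"zax",M[:,2].round(3),"F",np.round(s["force"],2),"w",round(s["width"]*93,1))
print("delta",(M.T@(t[:3]-s["tool_pos"])).round(4),"wz",round(-(t[3]-yaw),4))
E
python3 go.py 0.5035 -0.3116 0.011 1.484
```

```text
time_s: 2.92
tool_pos: [0.4715, -0.1271, 0.1464]
ee_rot: [0.137, 3.138, -0.0]
force: [0.4, 0.7, 0.4]
width: 0.426
t 2.92 pos [ 0.4715 -0.1271  0.1464] yaw 1.4837 zax [ 0.001 -0.    -1.   ] F [0.43 0.65 0.44] w 39.6
delta [-0.0478 -0.181   0.1355] wz -0.0003
```

```bash
python3 -m pendant '[{"delta_pos":[-0.048,-0.181,0.04],"angular":[0,0,0],"grip":0.04},{"delta_pos":[-0.048,-0.181,0.04],"angular":[0,0,0],"grip":0.04},{"delta_pos":[-0.048,-0.181,0.04],"angular":[0,0,0],"grip":0.04},{"delta_pos":[-0.048,-0.181,0.04],"angular":[0,0,0],"grip":0.04},{"delta_pos":[-0.048,-0.181,0.04],"angular":[0,0,0],"grip":0.04},{"delta_pos":[-0.048,-0.181,0.04],"angular":[0,0,0],"grip":0.04},{"delta_pos":[-0.048,-0.181,0.04],"angular":[0,0,0],"grip":0.04},{"delta_pos":[-0.048,-0.181,0.04],"angular":[0,0,0],"grip":0.04}]'
python3 go.py 0.5035 -0.3116 0.011 1.484
python3 - <<'E'
from h import *
for c in("top","side"):
    f=imaging.grab_frame(c)
    p=proj(f,[.5035,-.3116,.03]);x,y=int(p[0]),int(p[1])
    a=f["img"][y-80:y+80,x-100:x+100].copy();cv2.drawMarker(a,(100,80),(0,0,255),0,8)
    cv2.imwrite(f"pics/a_{c}.png",cv2.resize(a,None,fx=4,fy=3.75*4/3.75))
E
```

```text
time_s: 3.58
tool_pos: [0.5034, -0.3089, 0.1062]
ee_rot: [-0.137, -3.138, -0.001]
force: [-0.7, 0.7, -0.3]
width: 0.432
t 3.58 pos [ 0.5034 -0.3089  0.1062] yaw 1.4836 zax [-0.     0.001 -1.   ] F [-0.67  0.74 -0.31] w 40.2
delta [-0.0004 -0.0028  0.0952] wz -0.0004
```

View pics/a_side.png

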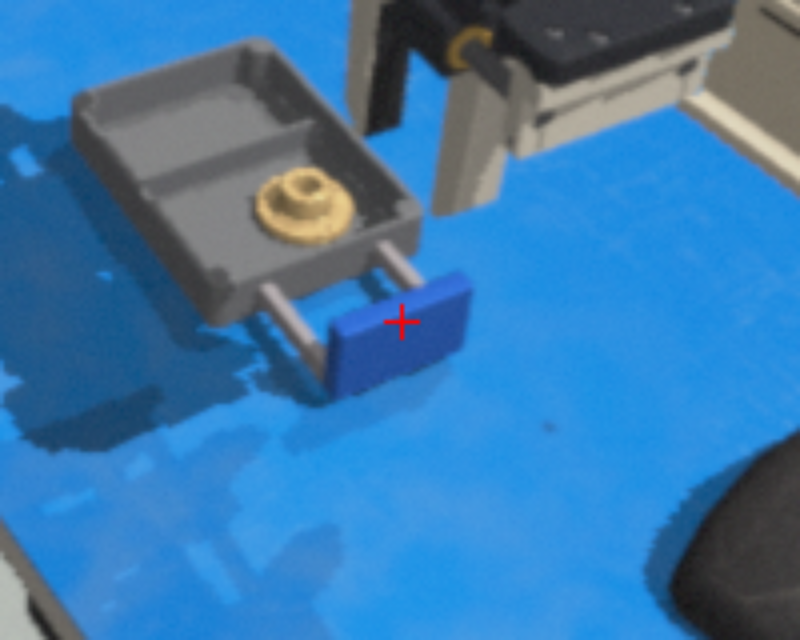

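The side view shows the target mark in the middle of the blue bar (crop 402,322), and the fingers above and beyond it. I'm descending onto the bar.

```bash
python3 -m pendant '[{"delta_pos":[0,-0.0015,0.03],"angular":[0,0,0],"grip":0.04},{"delta_pos":[0,-0.0015,0.06],"angular":[0,0,0],"grip":0.04},{"delta_pos":[0,-0.0015,0.08],"angular":[0,0,0],"grip":0.04},{"delta_pos":[0,-0.0015,0.094],"angular":[0,0,0],"grip":0.04},{"delta_pos":[0,-0.0015,0.094],"angular":[0,0,0],"grip":0.04},{"delta_pos":[0,-0.0015,0.094],"angular":[0,0,0],"grip":0.04},{"delta_pos":[0,-0.0015,0.094],"angular":[0,0,0],"grip":0.04}]' 5
python3 go.py 0.5035 -0.3116 0.011 1.484
python3 - <<'E'
from h import *
for c in("top","side"):
    f=imaging.grab_frame(c)
    p=proj(f,[.5035,-.28,.03]);x,y=int(p[0]),int(p[1])
    a=f["img"][y-80:y+80,x-100:x+100].copy()
    cv2.imwrite(f"pics/b_{c}.png",cv2.resize(a,None,fx=4,fy=3.75*4/3.75))
E
```

```text
time_s: 4.27
tool_pos: [0.5046, -0.3113, 0.0142]
ee_rot: [0.135, 3.137, -0.002]
force: [-0.5, -0.7, 0.3]
width: 0.428
t 4.27 pos [ 0.5046 -0.3113  0.0142] yaw 1.4846 zax [ 0.002 -0.002 -1.   ] F [-0.51 -0.69  0.28] w 39.8
delta [ 0.0011 -0.0004  0.0032] wz 0.0006
```

View pics/b_side.png

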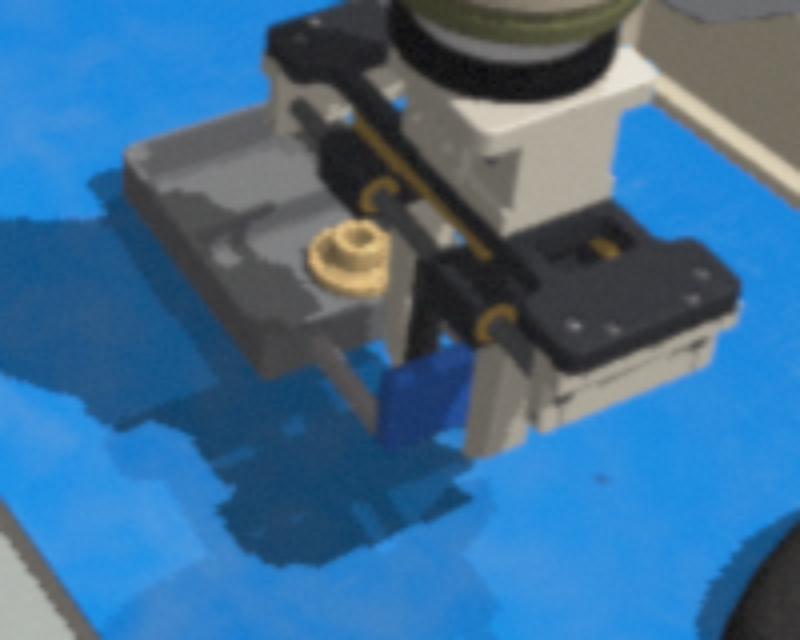

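The fingers straddle the bar: one at crop (400,290) in the gap, the other at (495,400) outside. I'll close them.

```bash
python3 -m pendant '[{"delta_pos":[0,0,0],"angular":[0,0,0],"grip":0.006},{"delta_pos":[0,0,0],"angular":[0,0,0],"grip":0.006},{"delta_pos":[0,0,0],"angular":[0,0,0],"grip":0.006},{"delta_pos":[0,0,0],"angular":[0,0,0],"grip":0.006},{"delta_pos":[0,0,0],"angular":[0,0,0],"grip":0.006},{"delta_pos":[0,0,0],"angular":[0,0,0],"grip":0.006},{"delta_pos":[0,0,0],"angular":[0,0,0],"grip":0.006},{"delta_pos":[0,0,0],"angular":[0,0,0],"grip":0.006}]' 12
python3 - <<'E'
from h import *
# handle pose for tray at hood (-0.155,0), yaw
H=np.array([.5774,.1227]);a=1.294
for hx in(-.17,-.155,-.115,-.08,-.039,-.005):
    print(hx,(H+np.array([np.cos(a),np.sin(a)])*(hx-.115)).round(4))
E
python3 go.py 0.4993 -0.1514 0.014 1.294
```

```text
time_s: 5.03
tool_pos: [0.5034, -0.311, 0.0124]
ee_rot: [0.136, 3.139, -0.0]
force: [-0.7, 0.2, 2.2]
width: 0.107
-0.17 [ 0.4995 -0.1515]
-0.155 [ 0.5036 -0.137 ]
-0.115 [ 0.5145 -0.0985]
-0.08 [ 0.5241 -0.0649]
-0.039 [ 0.5353 -0.0254]
-0.005 [0.5446 0.0073]
t 5.03 pos [ 0.5034 -0.311   0.0124] yaw 1.4839 zax [ 0. -0. -1.] F [-0.68  0.21  2.2 ] w 9.9
delta [ 0.018   0.1587 -0.0016] wz 0.1899
```

```bash
python3 -m pendant '[{"delta_pos":[0.0005,0.004,0],"angular":[0,0,0.005],"grip":0.006},{"delta_pos":[0.001,0.010,0],"angular":[0,0,0.012],"grip":0.006},{"delta_pos":[0.002,0.018,0],"angular":[0,0,0.022],"grip":0.006},{"delta_pos":[0.003,0.027,0],"angular":[0,0,0.032],"grip":0.006},{"delta_pos":[0.004,0.036,0],"angular":[0,0,0.043],"grip":0.006},{"delta_pos":[0.005,0.045,0],"angular":[0,0,0.054],"grip":0.006},{"delta_pos":[0.006,0.054,0],"angular":[0,0,0.065],"grip":0.006},{"delta_pos":[0.007,0.063,0],"angular":[0,0,0.075],"grip":0.006},{"delta_pos":[0.008,0.072,0],"angular":[0,0,0.086],"grip":0.006},{"delta_pos":[0.009,0.081,0],"angular":[0,0,0.097],"grip":0.006},{"delta_pos":[0.010,0.090,0],"angular":[0,0,0.108],"grip":0.006},{"delta_pos":[0.011,0.099,0],"angular":[0,0,0.118],"grip":0.006},{"delta_pos":[0.012,0.108,0],"angular":[0,0,0.129],"grip":0.006},{"delta_pos":[0.013,0.117,0],"angular":[0,0,0.14],"grip":0.006},{"delta_pos":[0.014,0.126,0],"angular":[0,0,0.15],"grip":0.006},{"delta_pos":[0.015,0.135,0],"angular":[0,0,0.161],"grip":0.006},{"delta_pos":[0.016,0.144,0],"angular":[0,0,0.172],"grip":0.006},{"delta_pos":[0.017,0.151,0],"angular":[0,0,0.181],"grip":0.006},{"delta_pos":[0.018,0.156,0],"angular":[0,0,0.187],"grip":0.006},{"delta_pos":[0.018,0.1585,0],"angular":[0,0,0.19],"grip":0.006}]'
python3 -m pendant '[{"delta_pos":[0,0,0],"angular":[0,0,0],"grip":0.006},{"delta_pos":[0,0,0],"angular":[0,0,0],"grip":0.006}]'
python3 go.py 0.4993 -0.1514 0.014 1.294
python3 - <<'E'
from h import *
for c in("top","side"):
    f=imaging.grab_frame(c)
    p=proj(f,[.55,.04,.03]);x,y=int(p[0]),int(p[1])
    a=f["img"][y-75:y+75,x-100:x+100].copy()
    cv2.imwrite(f"pics/c_{c}.png",cv2.resize(a,None,fx=4,fy=4,interpolation=cv2.INTER_CUBIC));print(c,x-100,y-75)
E
```

```text
time_s: 6.7
tool_pos: [0.4991, -0.1507, 0.0124]
ee_rot: [-0.433, -3.112, 0.0]
force: [-0.7, -2.7, 1.5]
width: 0.106
time_s: 6.87
tool_pos: [0.4992, -0.1506, 0.0123]
ee_rot: [-0.433, -3.111, -0.002]
force: [0.3, 3.4, 2.2]
width: 0.11
t 6.87 pos [ 0.4992 -0.1506  0.0123] yaw 1.2943 zax [-0.     0.001 -1.   ] F [0.25 3.41 2.16] w 10.2
delta [-0.0003 -0.0008 -0.0017] wz 0.0003
top 157 156
side 210 155
```

View pics/c_side.png

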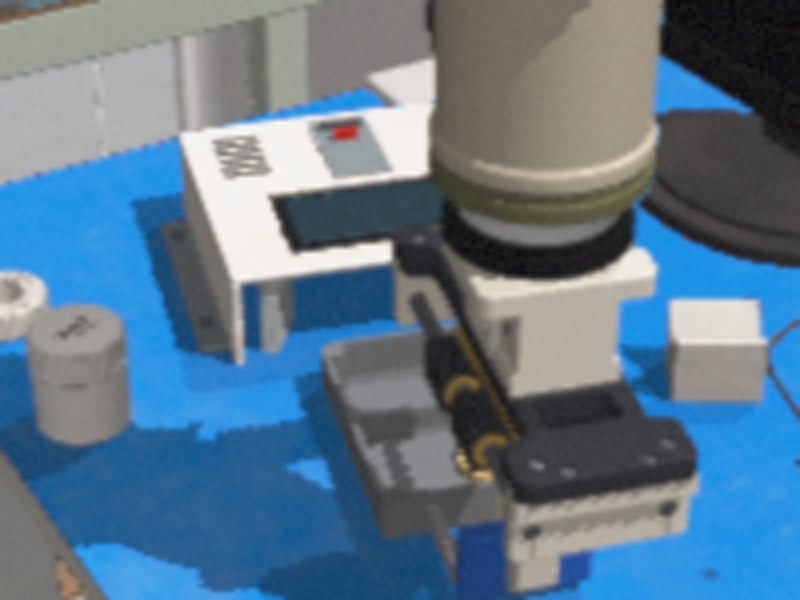

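View pics/c_top.png

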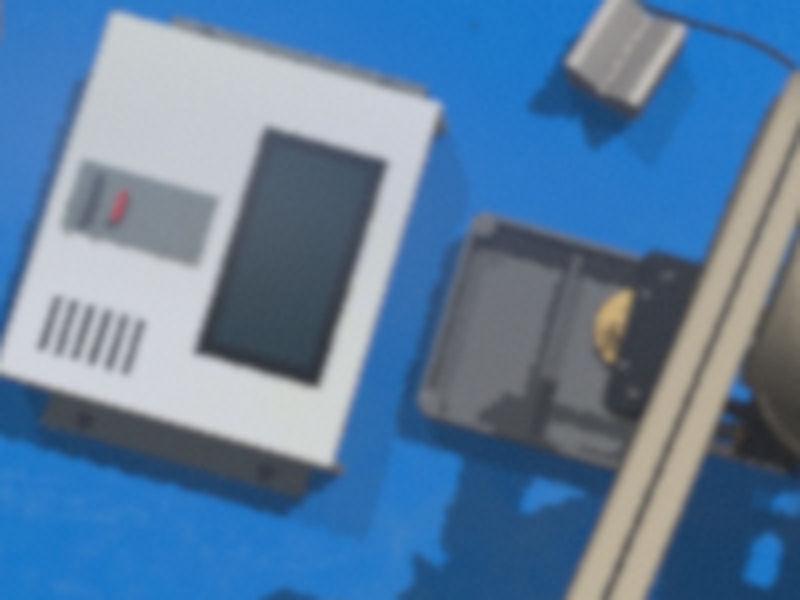

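```bash
python3 - <<'E'
from h import *
f=imaging.grab_frame("top")
H=np.array([.5774,.1225]);a=1.294
R=np.array([[np.cos(a),-np.sin(a)],[np.sin(a),np.cos(a)]])
im=f["img"][156:306,157:357]
z=cv2.resize(im[45:125,95:175],None,fx=8,fy=8,interpolation=cv2.INTER_CUBIC)[:600,:640];cv2.imwrite("pics/d.png",z)
L=lambda p:R.T@(ray(f,[(p[0]+.5)/4-.5+157,(p[1]+.5)/4-.5+156],.024)[:2]-H)
for n,p in(("top edge",(490,212)),("top edge",(630,249)),("front",(470,228)),("front",(424,392)),("bot",(440,418)),("bot",(600,466))): print(n,L(p).round(4))
E
```

```text
top edge [-0.112  -0.0502]
top edge [-0.1805 -0.0514]
front [-0.105  -0.0403]
front [-0.1064  0.0403]
bot [-0.1171  0.05  ]
bot [-0.1951  0.051 ]
```

View pics/d.png

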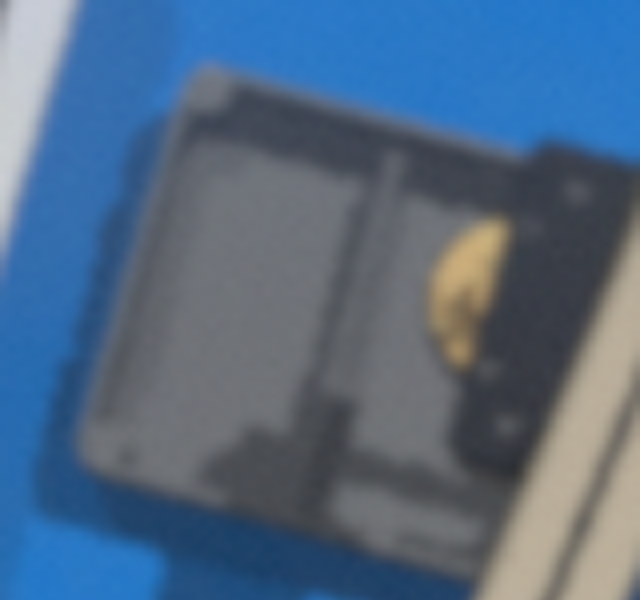

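```bash
python3 -m pendant '[{"delta_pos":[0,0.002,0],"angular":[0,0,0],"grip":0.006},{"delta_pos":[0,0.005,0],"angular":[0,0,0],"grip":0.006},{"delta_pos":[0,0.009,0],"angular":[0,0,0],"grip":0.006},{"delta_pos":[0,0.013,0],"angular":[0,0,0],"grip":0.006},{"delta_pos":[0,0.017,0],"angular":[0,0,0],"grip":0.006},{"delta_pos":[0,0.021,0],"angular":[0,0,0],"grip":0.006},{"delta_pos":[0,0.025,0],"angular":[0,0,0],"grip":0.006},{"delta_pos":[0,0.028,0],"angular":[0,0,0],"grip":0.006},{"delta_pos":[0,0.031,0],"angular":[0,0,0],"grip":0.006},{"delta_pos":[0,0.034,0],"angular":[0,0,0],"grip":0.006},{"delta_pos":[0,0.037,0],"angular":[0,0,0],"grip":0.006},{"delta_pos":[0,0.040,0],"angular":[0,0,0],"grip":0.006}]' 4
python3 go.py 0.5131 -0.1034 0.012 1.294
```

```text
time_s: 8.02
tool_pos: [0.5103, -0.1127, 0.0124]
ee_rot: [0.433, 3.111, -0.0]
force: [-0.9, -4.0, 2.9]
width: 0.108
t 8.02 pos [ 0.5103 -0.1127  0.0124] yaw 1.2941 zax [ 0. -0. -1.] F [-0.92 -4.04  2.86] w 10.0
delta [-0.0002  0.0097  0.0004] wz 0.0001
```

```bash
python3 -m pendant '[{"delta_pos":[0,0.002,0],"angular":[0,0,0],"grip":0.006},{"delta_pos":[0,0.004,0],"angular":[0,0,0],"grip":0.006},{"delta_pos":[0,0.006,0],"angular":[0,0,0],"grip":0.006},{"delta_pos":[0,0.008,0],"angular":[0,0,0],"grip":0.006}]'
python3 go.py 0.5131 -0.1034 0.012 1.294
```

```text
time_s: 8.35
tool_pos: [0.5124, -0.1051, 0.0124]
ee_rot: [0.434, 3.111, -0.0]
force: [-0.7, -4.4, 3.2]
width: 0.113
t 8.35 pos [ 0.5124 -0.1051  0.0124] yaw 1.2939 zax [ 0. -0. -1.] F [-0.71 -4.36  3.2 ] w 10.5
delta [-0.0002  0.0019  0.0004] wz -0.0001
```

```bash
python3 -m pendant '[{"delta_pos":[0,0.002,0],"angular":[0,0,0],"grip":0.006},{"delta_pos":[0,0.004,0],"angular":[0,0,0],"grip":0.006},{"delta_pos":[0,0.006,0],"angular":[0,0,0],"grip":0.006},{"delta_pos":[0,0.008,0],"angular":[0,0,0],"grip":0.006}]'
python3 -m pendant '[{"delta_pos":[0,0.002,0],"angular":[0,0,0],"grip":0.006},{"delta_pos":[0,0.004,0],"angular":[0,0,0],"grip":0.006},{"delta_pos":[0,0.006,0],"angular":[0,0,0],"grip":0.006},{"delta_pos":[0,0.006,0],"angular":[0,0,0],"grip":0.006}]'
python3 go.py 0.5131 -0.1034 0.012 1.294
python3 - <<'E'
from h import *
for c in("top","side"):
    f=imaging.grab_frame(c)
    p=proj(f,[.55,.04,.03]);x,y=int(p[0]),int(p[1])
    a=f["img"][y-75:y+75,x-100:x+100].copy()
    cv2.imwrite(f"pics/e_{c}.png",cv2.resize(a,None,fx=4,fy=4,interpolation=cv2.INTER_CUBIC));print(c,x-100,y-75)
E
```

```text
time_s: 8.68
tool_pos: [0.5146, -0.0974, 0.0124]
ee_rot: [0.434, 3.112, -0.0]
force: [-1.2, -4.2, 3.4]
width: 0.106
time_s: 9.02
tool_pos: [0.5163, -0.0913, 0.0123]
ee_rot: [0.433, 3.112, 0.001]
force: [0.2, -2.4, 3.2]
width: 0.106
t 9.02 pos [ 0.5163 -0.0913  0.0123] yaw 1.2942 zax [ 0.  0. -1.] F [ 0.18 -2.36  3.18] w 9.8
delta [-0.0002 -0.0125  0.0003] wz 0.0002
top 157 156
side 210 155
```

View pics/e_side.png

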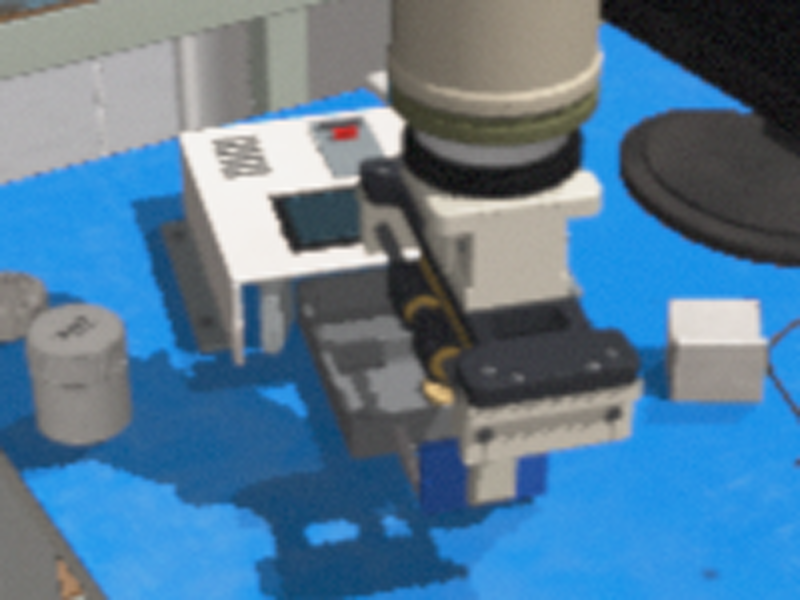

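View pics/e_top.png

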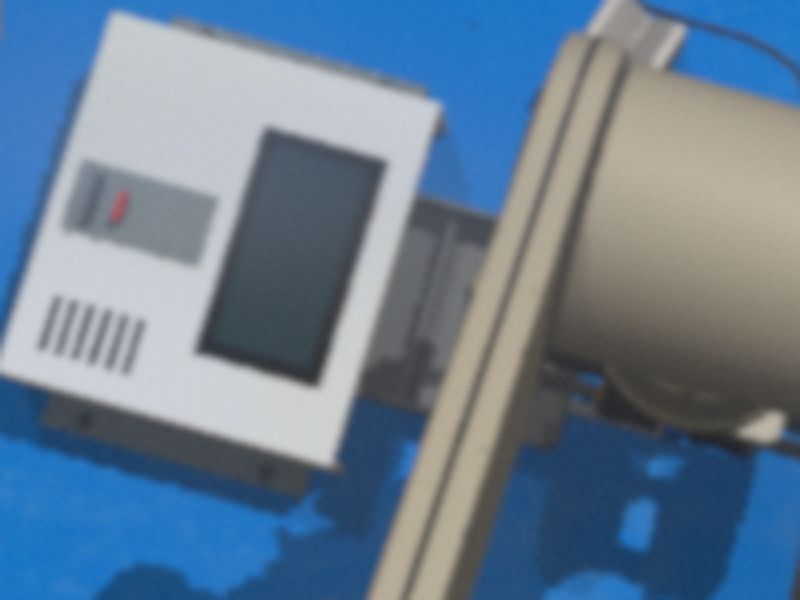

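```bash
python3 -m pendant '[{"delta_pos":[0,0.002,0],"angular":[0,0,0],"grip":0.006},{"delta_pos":[0,0.004,0],"angular":[0,0,0],"grip":0.006},{"delta_pos":[0,0.006,0],"angular":[0,0,0],"grip":0.006},{"delta_pos":[0,0.008,0],"angular":[0,0,0],"grip":0.006},{"delta_pos":[0,0.010,0],"angular":[0,0,0],"grip":0.006},{"delta_pos":[0,0.012,0],"angular":[0,0,0],"grip":0.006}]'
python3 go.py 0.5131 -0.1034 0.012 1.294
```

```text
time_s: 9.62
tool_pos: [0.5196, -0.0801, 0.0124]
ee_rot: [0.433, 3.111, -0.0]
force: [-0.8, -4.7, 3.2]
width: 0.105
t 9.62 pos [ 0.5196 -0.0801  0.0124] yaw 1.294 zax [ 0. -0. -1.] F [-0.81 -4.68  3.19] w 9.7
delta [-0.0002 -0.0242  0.0004] wz 0.0
```

```bash
python3 -m pendant '[{"delta_pos":[0,0.002,0],"angular":[0,0,0],"grip":0.006},{"delta_pos":[0,0.004,0],"angular":[0,0,0],"grip":0.006},{"delta_pos":[0,0.006,0],"angular":[0,0,0],"grip":0.006},{"delta_pos":[0,0.008,0],"angular":[0,0,0],"grip":0.006},{"delta_pos":[0,0.010,0],"angular":[0,0,0],"grip":0.006},{"delta_pos":[0,0.012,0],"angular":[0,0,0],"grip":0.006}]'
python3 go.py 0.5131 -0.1034 0.012 1.294
```

```text
time_s: 10.12
tool_pos: [0.5228, -0.0685, 0.0124]
ee_rot: [0.433, 3.112, -0.0]
force: [-1.7, -6.3, 4.2]
width: 0.101
t 10.12 pos [ 0.5228 -0.0685  0.0124] yaw 1.2941 zax [ 0. -0. -1.] F [-1.67 -6.31  4.21] w 9.4
delta [-0.0002 -0.0362  0.0004] wz 0.0001
```

```bash
python3 -m pendant '[{"delta_pos":[0,0,0],"angular":[0,0,0],"grip":0.014},{"delta_pos":[0,0,0],"angular":[0,0,0],"grip":0.014},{"delta_pos":[0,0,0],"angular":[0,0,0],"grip":0.014}]' 4
python3 go.py 0.5131 -0.1034 0.012 1.294
python3 -m pendant '[{"delta_pos":[0,0.002,0],"angular":[0,0,0],"grip":0.014},{"delta_pos":[0,0.004,0],"angular":[0,0,0],"grip":0.014},{"delta_pos":[0,0.006,0],"angular":[0,0,0],"grip":0.014},{"delta_pos":[0,0.008,0],"angular":[0,0,0],"grip":0.014},{"delta_pos":[0,0.010,0],"angular":[0,0,0],"grip":0.014}]'
python3 go.py 0.5131 -0.1034 0.012 1.294
```

```text
time_s: 10.37
tool_pos: [0.5223, -0.0679, 0.0118]
ee_rot: [-0.433, -3.111, -0.001]
force: [-0.1, 0.0, -0.2]
width: 0.147
t 10.37 pos [ 0.5223 -0.0679  0.0118] yaw 1.2943 zax [-0.001  0.001 -1.   ] F [-0.11  0.01 -0.17] w 13.7
delta [-0.0009 -0.0366 -0.0003] wz 0.0003
time_s: 10.78
tool_pos: [0.5253, -0.0589, 0.0121]
ee_rot: [-0.433, -3.111, 0.0]
force: [0.1, -1.8, -0.5]
width: 0.153
t 10.78 pos [ 0.5253 -0.0589  0.0121] yaw 1.294 zax [-0.  0. -1.] F [ 0.11 -1.8  -0.47] w 14.2
delta [-0.0004 -0.0462  0.0001] wz 0.0
```

```bash
python3 -m pendant '[{"delta_pos":[0,0.002,0],"angular":[0,0,0],"grip":0.014},{"delta_pos":[0,0.004,0],"angular":[0,0,0],"grip":0.014},{"delta_pos":[0,0.006,0],"angular":[0,0,0],"grip":0.014},{"delta_pos":[0,0.008,0],"angular":[0,0,0],"grip":0.014},{"delta_pos":[0,0.010,0],"angular":[0,0,0],"grip":0.014},{"delta_pos":[0,0.012,0],"angular":[0,0,0],"grip":0.014}]'
python3 go.py 0.5131 -0.1034 0.012 1.294
```

```text
time_s: 11.28
tool_pos: [0.5288, -0.0473, 0.0123]
ee_rot: [-0.433, -3.112, 0.0]
force: [-0.6, -1.5, -1.9]
width: 0.148
t 11.28 pos [ 0.5288 -0.0473  0.0123] yaw 1.294 zax [-0.  0. -1.] F [-0.57 -1.47 -1.92] w 13.7
delta [-0.0002 -0.0582  0.0003] wz -0.0
```

```bash
python3 -m pendant '[{"delta_pos":[0,0.002,0],"angular":[0,0,0],"grip":0.014},{"delta_pos":[0,0.004,0],"angular":[0,0,0],"grip":0.014},{"delta_pos":[0,0.006,0],"angular":[0,0,0],"grip":0.014},{"delta_pos":[0,0.008,0],"angular":[0,0,0],"grip":0.014},{"delta_pos":[0,0.010,0],"angular":[0,0,0],"grip":0.014}]'
python3 go.py 0.5131 -0.1034 0.012 1.294
python3 - <<'E'
from h import *
for c in("top","side"):
    f=imaging.grab_frame(c)
    p=proj(f,[.55,.04,.03]);x,y=int(p[0]),int(p[1])
    a=f["img"][y-75:y+75,x-100:x+100].copy()
    cv2.imwrite(f"pics/f_{c}.png",cv2.resize(a,None,fx=4,fy=4,interpolation=cv2.INTER_CUBIC))
E
```

```text
time_s: 11.7
tool_pos: [0.5316, -0.0377, 0.0124]
ee_rot: [0.433, 3.111, -0.0]
force: [-0.2, -1.8, 0.4]
width: 0.149
t 11.7 pos [ 0.5316 -0.0377  0.0124] yaw 1.294 zax [ 0. -0. -1.] F [-0.18 -1.81  0.42] w 13.9
delta [-0.0002 -0.0682  0.0004] wz 0.0
```

View pics/f_side.png

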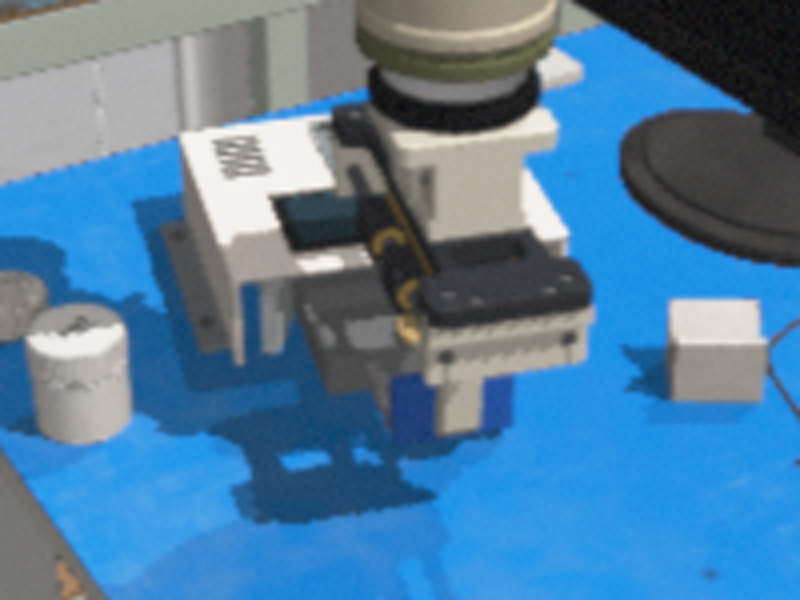

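View pics/f_top.png

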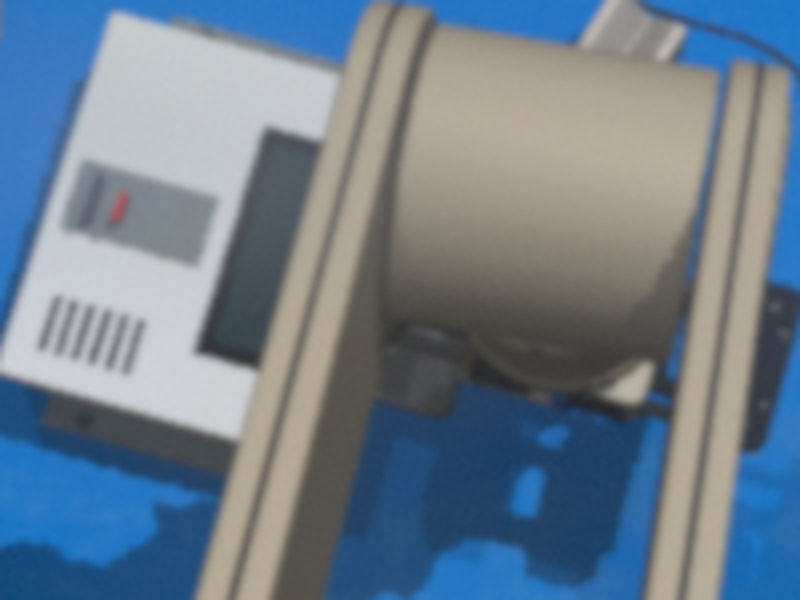

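```bash
P='[{"x":0}]'; python3 -m pendant '[{"delta_pos":[0,0.0015,0],"angular":[0,0,0],"grip":0.014},{"delta_pos":[0,0.003,0],"angular":[0,0,0],"grip":0.014},{"delta_pos":[0,0.0045,0],"angular":[0,0,0],"grip":0.014},{"delta_pos":[0,0.006,0],"angular":[0,0,0],"grip":0.014},{"delta_pos":[0,0.0075,0],"angular":[0,0,0],"grip":0.014},{"delta_pos":[0,0.009,0],"angular":[0,0,0],"grip":0.014}]'
python3 go.py 0.5131 -0.1034 0.012 1.294
```

```text
time_s: 12.3
tool_pos: [0.5341, -0.0292, 0.0125]
ee_rot: [0.433, 3.111, -0.0]
force: [-0.6, -3.5, 0.5]
width: 0.15
t 12.3 pos [ 0.5341 -0.0292  0.0125] yaw 1.2939 zax [ 0. -0. -1.] F [-0.58 -3.49  0.5 ] w 13.9
delta [-0.0001 -0.0771  0.0005] wz -0.0001
```

```bash
python3 -m pendant '[{"delta_pos":[0,0.001,0],"angular":[0,0,0],"grip":0.014},{"delta_pos":[0,0.002,0],"angular":[0,0,0],"grip":0.014},{"delta_pos":[0,0.003,0],"angular":[0,0,0],"grip":0.014},{"delta_pos":[0,0.004,0],"angular":[0,0,0],"grip":0.014},{"delta_pos":[0,0.005,0],"angular":[0,0,0],"grip":0.014},{"delta_pos":[0,0.006,0],"angular":[0,0,0],"grip":0.014}]'
python3 go.py 0.5131 -0.1034 0.012 1.294
python3 - <<'E'
from h import *
f=imaging.grab_frame("top")
cv2.imwrite("pics/g.png",cv2.resize(f["img"][185:265,160:240],None,fx=7,fy=7,interpolation=cv2.INTER_CUBIC))
E
```

```text
time_s: 12.8
tool_pos: [0.5357, -0.0235, 0.0124]
ee_rot: [0.433, 3.111, -0.0]
force: [-0.7, -3.8, 1.0]
width: 0.149
t 12.8 pos [ 0.5357 -0.0235  0.0124] yaw 1.294 zax [ 0. -0. -1.] F [-0.74 -3.82  1.03] w 13.9
delta [-0.0001 -0.083   0.0005] wz -0.0
```

View pics/g.png

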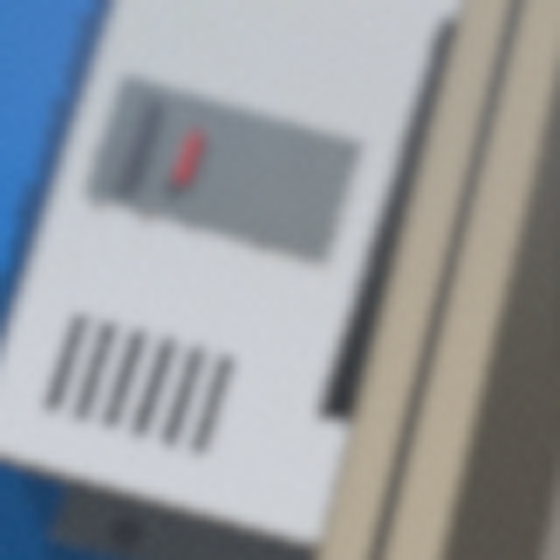

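```bash
python3 -m pendant '[{"delta_pos":[0,0.0015,0],"angular":[0,0,0],"grip":0.014},{"delta_pos":[0,0.003,0],"angular":[0,0,0],"grip":0.014},{"delta_pos":[0,0.0045,0],"angular":[0,0,0],"grip":0.014},{"delta_pos":[0,0.006,0],"angular":[0,0,0],"grip":0.014},{"delta_pos":[0,0.0075,0],"angular":[0,0,0],"grip":0.014},{"delta_pos":[0,0.009,0],"angular":[0,0,0],"grip":0.014}]'
python3 go.py 0.5131 -0.1034 0.012 1.294
python3 - <<'E'
from h import *
f=imaging.grab_frame("top")
cv2.imwrite("pics/g2.png",cv2.resize(f["img"][185:265,160:240],None,fx=7,fy=7,interpolation=cv2.INTER_CUBIC))
E
```

```text
time_s: 13.35
tool_pos: [0.5382, -0.0147, 0.0124]
ee_rot: [0.433, 3.111, -0.0]
force: [-0.4, -3.8, 2.9]
width: 0.151
t 13.35 pos [ 0.5382 -0.0147  0.0124] yaw 1.2941 zax [ 0. -0. -1.] F [-0.35 -3.83  2.93] w 14.1
delta [-0.0001 -0.0922  0.0004] wz 0.0001
```

View pics/g2.png

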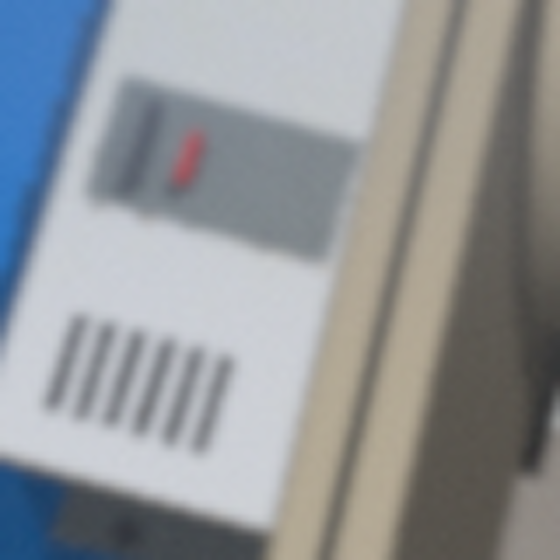

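```bash
python3 -m pendant '[{"delta_pos":[0,0.0015,0],"angular":[0,0,0],"grip":0.014},{"delta_pos":[0,0.003,0],"angular":[0,0,0],"grip":0.014},{"delta_pos":[0,0.0045,0],"angular":[0,0,0],"grip":0.014},{"delta_pos":[0,0.006,0],"angular":[0,0,0],"grip":0.014},{"delta_pos":[0,0.0075,0],"angular":[0,0,0],"grip":0.014},{"delta_pos":[0,0.009,0],"angular":[0,0,0],"grip":0.014}]'
python3 go.py 0.5131 -0.1034 0.012 1.294
python3 - <<'E'
from h import *
f=imaging.grab_frame("top")
cv2.imwrite("pics/g3.png",cv2.resize(f["img"][185:265,160:240],None,fx=7,fy=7,interpolation=cv2.INTER_CUBIC))
E
```

```text
time_s: 13.9
tool_pos: [0.5406, -0.0061, 0.0124]
ee_rot: [0.433, 3.111, -0.0]
force: [-1.5, -5.7, 3.6]
width: 0.154
t 13.9 pos [ 0.5406 -0.0061  0.0124] yaw 1.294 zax [ 0. -0. -1.] F [-1.46 -5.67  3.57] w 14.4
delta [-1.000e-04 -1.011e-01  4.000e-04] wz -0.0
```

View pics/g3.png

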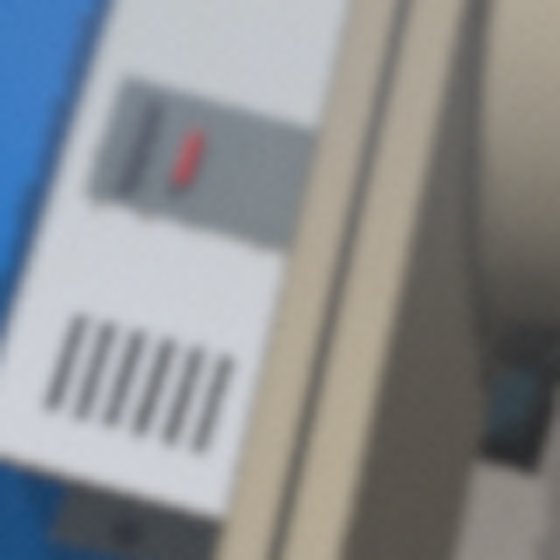

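```bash
python3 -m pendant '[{"delta_pos":[0,0.001,0],"angular":[0,0,0],"grip":0.014},{"delta_pos":[0,0.002,0],"angular":[0,0,0],"grip":0.014},{"delta_pos":[0,0.003,0],"angular":[0,0,0],"grip":0.014},{"delta_pos":[0,0.004,0],"angular":[0,0,0],"grip":0.014},{"delta_pos":[0,0.005,0],"angular":[0,0,0],"grip":0.014},{"delta_pos":[0,0.006,0],"angular":[0,0,0],"grip":0.014}]'
python3 go.py 0.5131 -0.1034 0.012 1.294
python3 - <<'E'
from h import *
f=imaging.grab_frame("top")
a=cv2.resize(f["img"][190:240,160:215],None,fx=7,fy=7,interpolation=cv2.INTER_CUBIC)
f=imaging.grab_frame("side")
p=proj(f,[.55,.02,.03]);x,y=int(p[0]),int(p[1])
b=cv2.resize(f["img"][y-55:y+55,x-50:x+50],None,fx=4,fy=4)[:350]
b=cv2.resize(f["img"][y-50:y+50,x-50:x+50],(350,350))
cv2.imwrite("pics/g4.png",np.hstack([a,b]))
E
```

```text
time_s: 14.45
tool_pos: [0.5421, -0.0004, 0.0124]
ee_rot: [-0.434, -3.112, 0.0]
force: [-1.3, -4.7, 4.0]
width: 0.15
t 14.45 pos [ 5.421e-01 -4.000e-04  1.240e-02] yaw 1.2939 zax [-0. -0. -1.] F [-1.29 -4.66  3.99] w 14.0
delta [-0.0002 -0.107   0.0004] wz -0.0001
```

View pics/g4.png

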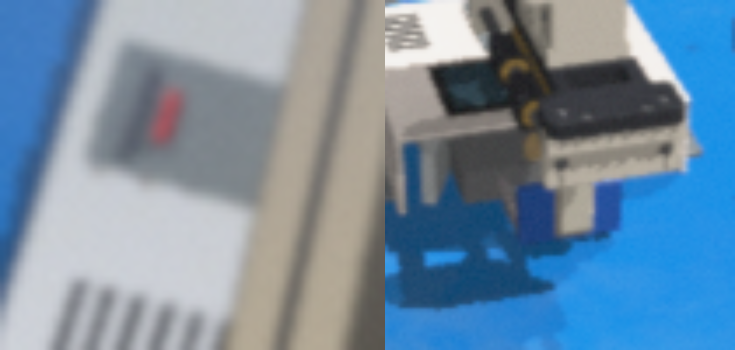

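The pointer has moved: it is now at crop column 167, with the mark at about 140. About 6–7 mm are left, so I'm creeping from here.

```bash
python3 -m pendant '[{"delta_pos":[0,0.001,0],"angular":[0,0,0],"grip":0.014},{"delta_pos":[0,0.002,0],"angular":[0,0,0],"grip":0.014},{"delta_pos":[0,0.003,0],"angular":[0,0,0],"grip":0.014},{"delta_pos":[0,0.004,0],"angular":[0,0,0],"grip":0.014}]'
python3 go.py 0.5131 -0.1034 0.012 1.294
python3 - <<'E'
from h import *
f=imaging.grab_frame("top")
a=cv2.resize(f["img"][190:240,160:215],None,fx=10,fy=10,interpolation=cv2.INTER_CUBIC)
cv2.imwrite("pics/g5.png",a)
E
```

```text
time_s: 14.88
tool_pos: [0.5432, 0.0034, 0.0123]
ee_rot: [-0.433, -3.111, 0.0]
force: [-1.2, -4.7, 4.6]
width: 0.151
t 14.88 pos [0.5432 0.0034 0.0123] yaw 1.2939 zax [-0. -0. -1.] F [-1.24 -4.7   4.65] w 14.1
delta [-0.0003 -0.111   0.0003] wz -0.0001
```

View pics/g5.png

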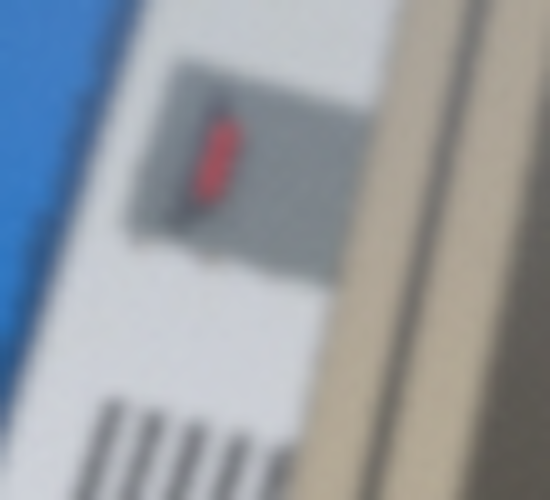

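```bash
python3 -m pendant '[{"delta_pos":[0,0.0005,0],"angular":[0,0,0],"grip":0.014},{"delta_pos":[0,0.001,0],"angular":[0,0,0],"grip":0.014},{"delta_pos":[0,0.0015,0],"angular":[0,0,0],"grip":0.014}]'
python3 go.py 0.5131 -0.1034 0.012 1.294
```

```text
time_s: 15.18
tool_pos: [0.5436, 0.0048, 0.0123]
ee_rot: [-0.433, -3.111, 0.0]
force: [-0.7, -5.2, 2.7]
width: 0.154
t 15.18 pos [0.5436 0.0048 0.0123] yaw 1.294 zax [-0. -0. -1.] F [-0.73 -5.18  2.71] w 14.3
delta [-0.0003 -0.1124  0.0003] wz 0.0
```

```bash
python3 -m pendant '[{"delta_pos":[0,0.0005,0],"angular":[0,0,0],"grip":0.014},{"delta_pos":[0,0.001,0],"angular":[0,0,0],"grip":0.014}]'
python3 go.py 0.5131 -0.1034 0.012 1.294
python3 - <<'E'
from h import *
f=imaging.grab_frame("top")
a=cv2.resize(f["img"][190:240,160:215],None,fx=10,fy=10,interpolation=cv2.INTER_CUBIC)
cv2.imwrite("pics/g6.png",a)
E
```

```text
time_s: 15.35
tool_pos: [0.5438, 0.0055, 0.0123]
ee_rot: [-0.433, -3.111, 0.001]
force: [-2.2, -7.9, 4.9]
width: 0.154
t 15.35 pos [0.5438 0.0055 0.0123] yaw 1.294 zax [-0.    -0.001 -1.   ] F [-2.2  -7.95  4.88] w 14.4
delta [-0.0002 -0.1131  0.0004] wz 0.0
```

View pics/g6.png

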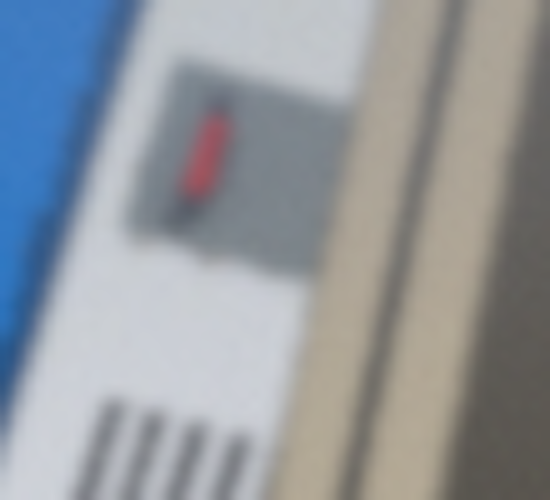

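```bash
python3 -m pendant '[{"delta_pos":[0,0.0005,0],"angular":[0,0,0],"grip":0.014},{"delta_pos":[0,0.0005,0],"angular":[0,0,0],"grip":0.014}]'
python3 go.py 0.5131 -0.1034 0.012 1.294
```

```text
time_s: 15.57
tool_pos: [0.5438, 0.0058, 0.0123]
ee_rot: [-0.433, -3.111, 0.001]
force: [-1.9, -7.7, 4.7]
width: 0.161
t 15.57 pos [0.5438 0.0058 0.0123] yaw 1.294 zax [-0.001 -0.001 -1.   ] F [-1.88 -7.75  4.65] w 15.0
delta [-0.0003 -0.1134  0.0004] wz -0.0
```

```bash
python3 -m pendant '[{"delta_pos":[0,0.0005,0],"angular":[0,0,0],"grip":0.014},{"delta_pos":[0,0.0005,0],"angular":[0,0,0],"grip":0.014}]'
python3 go.py 0.5131 -0.1034 0.012 1.294
python3 - <<'E'
from h import *
f=imaging.grab_frame("top")
a=cv2.resize(f["img"][190:240,160:215],None,fx=10,fy=10,interpolation=cv2.INTER_CUBIC)
cv2.imwrite("pics/g7.png",a)
E
```

```text
time_s: 15.73
tool_pos: [0.5439, 0.0062, 0.0123]
ee_rot: [-0.434, -3.111, 0.002]
force: [-2.0, -7.4, 4.6]
width: 0.168
t 15.73 pos [0.5439 0.0062 0.0123] yaw 1.2939 zax [-0.001 -0.001 -1.   ] F [-2.04 -7.41  4.6 ] w 15.6
delta [-0.0003 -0.1139  0.0004] wz -0.0001
```

View pics/g7.png

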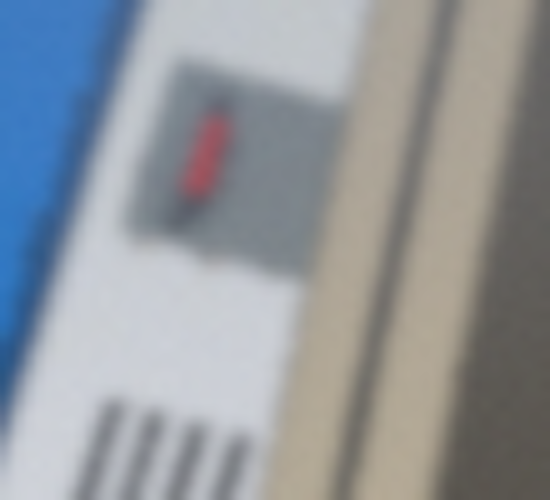

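```bash
python3 - <<'E'
from h import *
f=imaging.grab_frame("top")
def red(im):
    r=im[190:240,160:215].astype(float); w=np.clip(r[...,2]-np.maximum(r[...,0],r[...,1])-10,0,None)
    y,x=np.mgrid[190:240,160:215]; return [(w*x).sum()/w.sum(),(w*y).sum()/w.sum()]
a=np.array([.5774,.1225]);u=np.array([np.cos(1.294),np.sin(1.294)])
for im in(cv2.imread("pics/top0.png"),f["img"]):
    p=red(im); w=ray(f,p,.053)[:2]; print(p,w,(w-a)@u,)
E
```

```text
[np.float64(186.42619926199262), np.float64(207.17527675276753)] [0.59193985 0.16970904] 0.04938544752414439
[np.float64(180.5304964539007), np.float64(206.06241134751772)] [0.59398944 0.18057785] 0.06040064895267191
```

```bash
python3 -m pendant '[{"delta_pos":[0,0,0],"angular":[0,0,0],"grip":0.02},{"delta_pos":[0,0,0],"angular":[0,0,0],"grip":0.028},{"delta_pos":[0,0,0],"angular":[0,0,0],"grip":0.034},{"delta_pos":[0,0,0],"angular":[0,0,0],"grip":0.034},{"delta_pos":[0,0,0],"angular":[0,0,0],"grip":0.034},{"delta_pos":[0,0,-0.01],"angular":[0,0,0],"grip":0.034},{"delta_pos":[0,0,-0.03],"angular":[0,0,0],"grip":0.034},{"delta_pos":[0,0,-0.05],"angular":[0,0,0],"grip":0.034},{"delta_pos":[0,0,-0.08],"angular":[0,0,0],"grip":0.034},{"delta_pos":[0,0,-0.11],"angular":[0,0,0],"grip":0.034},{"delta_pos":[0,0,-0.13],"angular":[0,0,0],"grip":0.034},{"delta_pos":[0.05,-0.1,-0.16],"angular":[0,0,0],"grip":0.034},{"delta_pos":[0.05,-0.2,-0.16],"angular":[0,0,0],"grip":0.034},{"delta_pos":[0.05,-0.2,-0.16],"angular":[0,0,0],"grip":0.034},{"delta_pos":[0.05,-0.2,-0.16],"angular":[0,0,0],"grip":0.034},{"delta_pos":[0.05,-0.2,-0.16],"angular":[0,0,0],"grip":0.034},{"delta_pos":[0.05,-0.2,-0.16],"angular":[0,0,0],"grip":0.034},{"delta_pos":[0.05,-0.2,-0.16],"angular":[0,0,0],"grip":0.034}]'
python3 go.py 0.5131 -0.1034 0.012 1.294
python3 - <<'E'
from h import *
f=imaging.grab_frame("top")
def red(im):
    r=im[190:240,160:215].astype(float); w=np.clip(r[...,2]-np.maximum(r[...,0],r[...,1])-10,0,None)
    y,x=np.mgrid[190:240,160:215]; return [(w*x).sum()/w.sum(),(w*y).sum()/w.sum()]
a=np.array([.5774,.1225]);u=np.array([np.cos(1.294),np.sin(1.294)])
p=red(f["img"]); print(p,(ray(f,p,.053)[:2]-a)@u)
g=imaging.grab_frame("side")["img"]
cv2.imwrite("pics/h1.png",cv2.resize(f["img"][145:305,145:345],None,fx=4,fy=3.75,interpolation=cv2.INTER_CUBIC)[:600])
cv2.imwrite("pics/h2.png",cv2.resize(g[160:310,220:420],None,fx=4,fy=4,interpolation=cv2.INTER_CUBIC))
E
```

```text
time_s: 17.33
tool_pos: [0.441, -0.1739, 0.1736]
ee_rot: [0.44, 3.109, -0.001]
force: [0.6, -0.1, -0.8]
width: 0.362
t 17.33 pos [ 0.441  -0.1739  0.1736] yaw 1.2894 zax [ 0.002 -0.001 -1.   ] F [ 0.59 -0.1  -0.8 ] w 33.7
delta [-0.0494  0.0878  0.1617] wz -0.0046
[np.float64(180.08137432188065), np.float64(205.43399638336348)] 0.061549839303700914
```

View pics/h1.png

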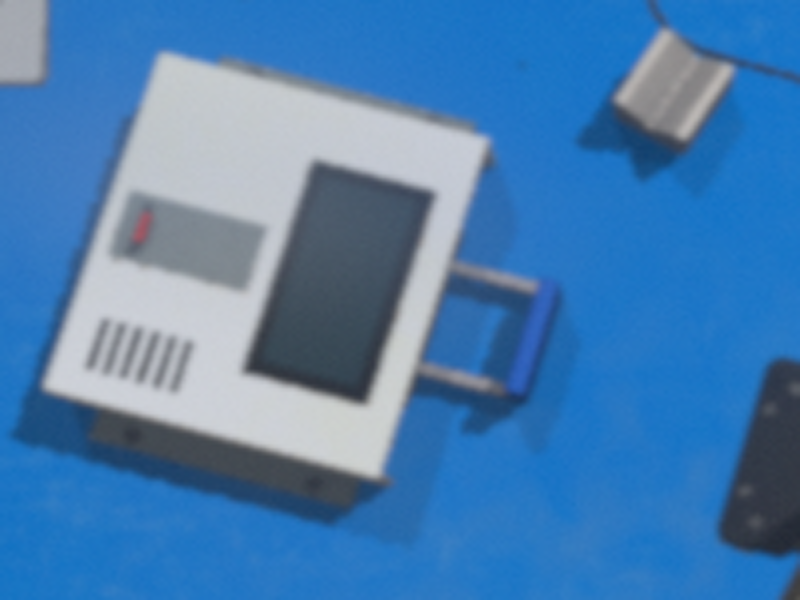

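View pics/h2.png

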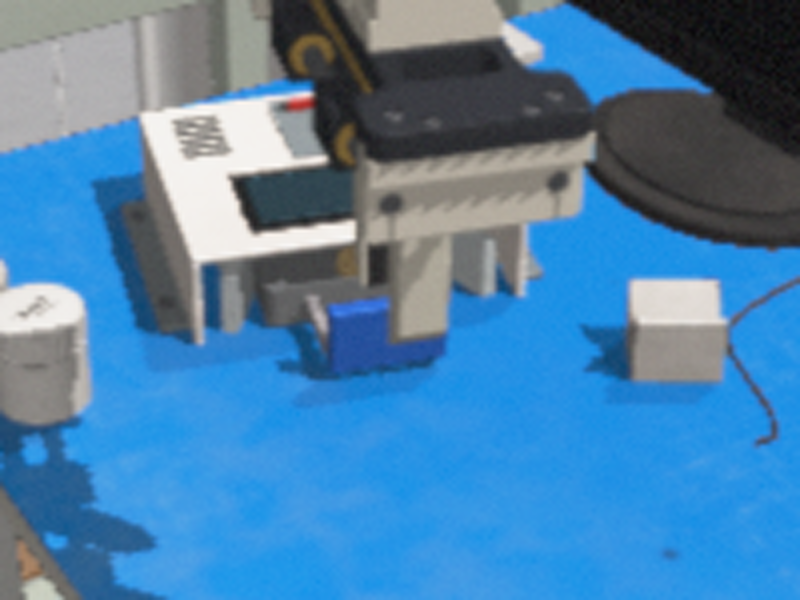

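The top view shows the red pointer on the dark mark (crop 140,228), and the bar (535,337) sits square and clear of the gripper. In the side view the brass flange is visible low inside the tray at (345,262).

```bash
python3 -m pendant '[{"delta_pos":[0,0,0],"angular":[0,0,0],"grip":0.034},{"delta_pos":[0,0,0],"angular":[0,0,0],"grip":0.034},{"delta_pos":[0,0,0],"angular":[0,0,0],"grip":0.034}]'
python3 -c "
from rig import job
print(job.job_done())"
```

```text
time_s: 17.68
tool_pos: [0.4419, -0.1706, 0.1721]
ee_rot: [-0.43, -3.112, -0.001]
force: [-0.0, -0.2, -0.6]
width: 0.366
the job is handed in; nothing more can be done
None
```

The tray is home against the stop, and I handed the job in at about 17.7 s of the 58 s. No verdict is reported at hand-in.

**What I did:** I gripped the handle bar, dragged the tray square to the hood mouth and slid it into the rails. I then loosened the fingers into a loose cage so the rails could line it up, and crept it to the stop. At the stop the fingers gave way by themselves. After that I opened them, lifted clear and backed off.

**Last checks:**
- **Seat switch:** after release the red pointer lay on the dark mark, with about 12.1 mm of travel measured from the start picture. While still pushing, the same measurement read about 11.0 mm, so treat it as good to about 1 mm. Both are above the 9 mm needed.
- **Contact force:** the highest wrist reading I took was about 9.6 N, including vertical load and dragging friction. I read it only between moves, so short peaks were not seen.
- **Tray and objects:** by eye, the handle looked square to the hood. The V-block and can looked untouched. I did not measure these, and the ring gauge was barely in the final pictures.
- **Flange:** it was still in the tray, but mostly hidden by the gripper in the last side view. That it lies flat is judged from what was visible.

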